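# Turn the revolving fittings tray to bring the elbow to the pick chute

## Robot

A 6-joint arm with a two-finger parallel gripper is mounted at the origin on the work surface. World frame = base frame: x ahead of the robot, y to its left, z up, the work surface at z = 0. Lengths are in m, angles in rad, forces in N, time in s.
With the tool pointing down it reaches from about 0.275 to 1 m from the base axis. Payload 8.4 kg.
Tool frame: the origin (TCP) lies between the finger pads; the fingertips stand 22 mm ahead of it and the grasp point (between the pads) lies 3 mm ahead of it; z points along the fingers, y is the direction in which the jaws open and shut (so a half turn about z gives the same grasp; the last joint's range is limited). The gripper opens to 85 mm and grips with 20 to 120 N. Pads are 22 mm wide; open, the fingers measure 114 mm over their backs; the gripper's body (76 mm by 85 mm) begins 54 mm behind the grasp point. The pads swing forward as they close: fully open they stand 13 mm farther back than shut.
Start: joints at [-1.323, 0.353, 1.633, -0, 1.155, -0.002], TCP at [0.155, -0.606, 0.253] pointing down, gripper open.
Joint ranges: [-2.63, 2.63], [-0.92, 2.1], [0.06, 2.66], [-1.3, 4.44], [0, 2.69], [-3.02, 3.02]. Speed limits (rad/s): [2.22, 2.22, 2.79, 3.14, 3.14, 3.14].

## Interface

Orientations are given as a rotation vector (axis times angle).
In Python, from workcell import env, eyes gives the robot as it stands.
- The arm moves only by the tool play_rows, never from a script. Its argument "commands" is a list of rows, each an object of numbers: "claw": the gripper's target within -1 to 1 (shut at 1, half-way at 0, fully open at -1); "dx", "dy", "dz": the shift along the tool's x, y, z in cm; "twist": the turn about the tool's z in degrees. In form: [{"claw": .., "dx": .., "dy": .., "dz": .., "twist": ..}, ...]. A call has 1 to 20 rows; each row is the pose to reach, as a shift and turn from the pose measured when the call began, along the tool's axes at that moment; what a row does not reach only later rows make up. A row lasts 1/12 s, in which the tool goes at most 41.7 mm and 7.16 degrees, less where a joint would pass 70% of its speed; a pose out of reach is approached as far as the arm can. A call with a gripper value outside its range is refused whole. The fingers move at their own pace and stop on an object; "grip_force" is the grip in N (left out, the last holds). Time passes only in rows, so rows that repeat a pose let the fingers close. It gives the time, the measured TCP pose, the force and the opening at its end, in the units of the state.
- env.observe(): the state, without advancing time (a new reading comes with each control period).
- eyes.grab_frame(name): name is "scene" or "top" or "wrist"; returns a dict with "img" (400x640x3 uint8, red, green, blue), "fx", "fy", "cx", "cy" (pixels), "extrinsics" (4x4, takes a point from world to camera coordinates); the wrist camera has in their place "tool_from_camera" (4x4, takes a point from camera to tool coordinates, whose origin is the TCP and whose axes are the flange's). Camera axes: x right, y up, looking along -z (the intrinsics and any distortion apply to the point x, -y, -z); pixel columns grow to the right and rows downward; lengths in m; the calibration is good to about 2 mm. The wrist camera is an equidistant fisheye: a pixel r from the principal point sees the ray r / f radians off the axis. A picture is of the moment at which its call begins: read the wrist's pose just before it. There is no depth.
- env.close_job(): hands the job in, once; it reports no verdict.
The state is a dict: "t": time; "q": joint angles; "dq": joint speeds; "joint_efforts": joint torques, N m; "tcp_pos": TCP position; "orientation": TCP orientation; "wrist_force": force on the tool from outside, world axes, zero at the start; "moment": the same for the moment, N m; "opening": finger opening in m.
Only numpy, scipy, OpenCV 4.12 (cv2) and the standard library are available. Lean on these libraries where they do the work, as an engineer would, in place of code of your own. Each camera call takes 0.05 s, during which the arm holds its last target.

## Task

On the stockroom bench stands a revolving tray with four bays of white pipe fittings. Turn the tray by one of its upright black posts until the bay with the elbow (the right-angle bend with two openings) stands in front of the pick chute, clicked into its stop, and let go. Do not touch the elbow itself: it rides in its bay.

Things in the scene. Friction and masses are not known exactly. Their poses are not given: they have to be found in the camera images.
- stand: Fixed base of the revolving tray: round dark steel plate 300 mm across, 12 mm thick, on the bench. Origin: centre of its underside, on the tray's vertical turning axis. Its -x axis points from there to the pick chute, an 84 mm wide aluminium scoop, 31 mm high, sticking out of the front of the base to 230 mm from the axis, roughly towards the robot.
- tray (a point): Tray floor centre, on the axis, 40 mm above the bench; turns with the tray. Grey dish 280 mm across, rim 58 mm above the bench; two crossing dividers (68 mm high) make four bays facing its x, y, -x, -y. Four upright round black posts, 22 mm thick, top 130 mm above the bench, stand 122 mm from the axis at 45, 135, 225, 315 degrees from its x. Fittings reach 85 mm above the bench.
- turntable (a joint): Tray angle about the stand's vertical axis, rad, counter-clockwise from above positive; 0 at the start (tray and stand axes parallel). A sprung detent clicks at -1.571, 0 and 1.571 (a quarter turn either way); about 4 N at a post takes it over the hump. Let go within 30 degrees of a click, the tray pulls itself in. Hard stops at 1.9 either way.
- elbow: White plastic elbow pipe fitting: right-angle bend with two openings (the tee beside it has three; the coupling and cap are straight and round). About 53 x 53 mm, 33 mm high, lying loose on the tray floor, at the start in the bay on the stand's +y or -y side, about 83 mm from the axis. Origin: middle of its underside.
Not all that is in view belongs to the job. What is shaped like the elbow but green or pink is not meant.

How it is judged:
At the end, for the whole second after the job is handed in: The tray rests within 10 degrees of the click position a quarter turn from the start (either way), and the elbow lies in its bay in front of the pick chute: its origin 50 to 130 mm from the turning axis along the stand's -x, within 30 mm of the middle line, at rest ((value of joint turntable between 1.396 and 1.746 rad or value of joint turntable between -1.746 and -1.396 rad) and velocity of joint turntable between -0.05 and 0.05 rad/s and x of elbow in the frame of stand between -0.13 and -0.05 m and y of elbow in the frame of stand between -0.03 and 0.03 m and z of elbow in the frame of stand above 0.03 m and linear speed of elbow below 0.02 m/s); the robot touches nothing.
It fails at once if the elbow is touched by the robot (contact force between elbow and the arm above 0.5 N).
It fails at once if the elbow is touched by the fingers (contact force between elbow and the fingers above 0.5 N).
It also fails if it takes over 32 s, if anything falls off the work surface, if the arm or the gripper's body presses on something with over 40 N, if the wrist force passes 120 N, or if a joint passes its speed limit or range.

## Working session

There is one attempt and no reset: what is moved stays moved. The work goes in short steps, Python scripts to look and compute and a tool call to move; the robot and the scene stay as the last step left them, time stands still between calls to the robot, and variables do not carry over. Pictures are saved under pics/ and viewed, and the job is handed in when it is done.

Besides the shell and the picture viewer there is one more tool, called in YAML: its name, and indented under it one key for each argument. play_rows: Moves the arm, as the interface text tells. Its arguments: {"type":"object","properties":{"commands":{"type":"array","items":{"type":"object","properties":{"claw":{"type":"number"},"dx":{"type":"number"},"dy":{"type":"number"},"dz":{"type":"number"},"twist":{"type":"number"}}}},"grip_force":{"type":"number"}},"required":["commands"]}

```bash
mkdir -p pics; ls; cat > h.py <<'E'
import numpy as np, cv2
from workcell import env, eyes
def save(f,n,crop=None,s=1):
    im=f["img"][:,:,::-1]
    if crop: im=im[crop[1]:crop[3],crop[0]:crop[2]]
    if s!=1: im=cv2.resize(im,None,fx=s,fy=s,interpolation=cv2.INTER_CUBIC)
    cv2.imwrite("pics/"+n,im)
def cast(f,u,v,z):
    E=np.array(f["extrinsics"]);R=E[:3,:3];t=E[:3,3];c=-R.T@t
    d=R.T@np.array([(u-f["cx"])/f["fx"],-(v-f["cy"])/f["fy"],-1])
    return c+d*(z-c[2])/d[2]
def proj(f,p):
    E=np.array(f["extrinsics"]);q=E[:3,:3]@np.array(p)+E[:3,3]
    return f["cx"]+f["fx"]*q[0]/-q[2], f["cy"]+f["fy"]*-q[1]/-q[2]
E
python3 - <<'E'
from h import *
import pickle
s=env.observe();print({k:np.round(v,3).tolist() for k,v in s.items()})
F={}
for n in("scene","top"):
    f=eyes.grab_frame(n);F[n]=f;save(f,n+"0.png");print(n,{k:v for k,v in f.items() if k not in("img","extrinsics")});
pickle.dump(F,open("f0.pkl","wb"))
E
```

```text
pics
{'t': 0.0, 'q': [-1.323, 0.354, 1.634, -0.0, 1.155, -0.002], 'dq': [-0.0, -0.001, 0.001, -0.0, -0.001, 0.002], 'joint_efforts': [-0.007, -60.525, -34.206, -0.0, 0.009, 0.0], 'tcp_pos': [0.154, -0.605, 0.253], 'orientation': [-3.116, -0.391, 0.0], 'wrist_force': [0.423, 0.865, -0.121], 'moment': [0.034, 0.013, -0.004], 'opening': 0.085}
scene {'fx': 515.291868663434, 'fy': 515.291868663434, 'cx': 332.0221828654267, 'cy': 194.42481401544168}
top {'fx': 479.8471209330355, 'fy': 479.8471209330355, 'cx': 310.9964922632473, 'cy': 200.60681267475005}
```

View pics/scene0.png

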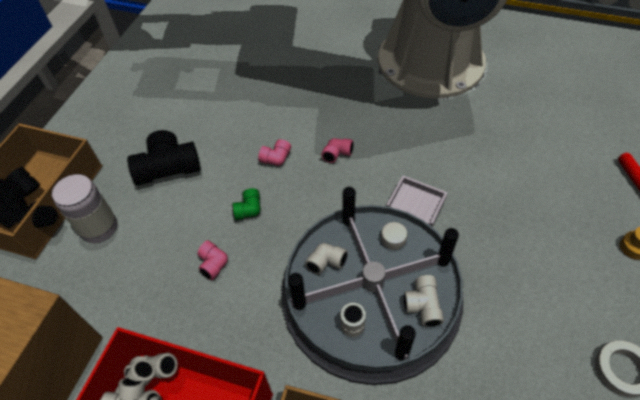

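View pics/top0.png

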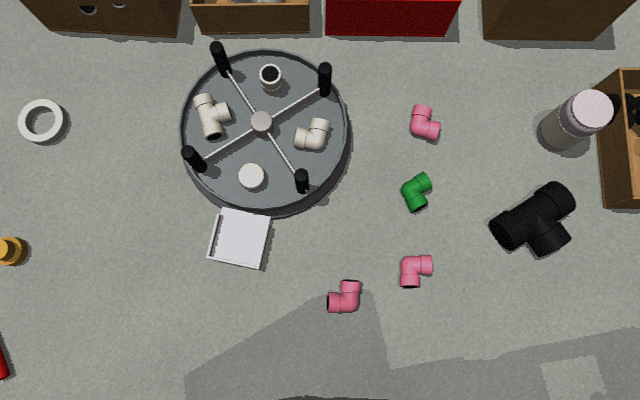

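In the top view, the white items on the tray are an elbow with two openings at (312,134), a tee at (210,115), a coupling at (270,77) and a cap at (252,176). The pink and green elbows at (425,122), (416,192), (415,270) and (345,297) are off the tray and not meant. The chute is at (240,238). Next I'll take a close crop and measure.

```bash
python3 - <<'E'
from h import *
import pickle
F=pickle.load(open("f0.pkl","rb"));f=F["top"]
save(f,"crop0.png",(170,30,360,280),3.0 if 0 else 2.4)
# posts: dark mask
hsv=cv2.cvtColor(f["img"],cv2.COLOR_RGB2HSV)
for n in F:
    g=F[n];m=(g["img"].max(2)<45).astype(np.uint8)
    k,l,st,c=cv2.connectedComponentsWithStats(m)
    print(n,[(st[i].tolist(),np.round(c[i]).tolist()) for i in range(1,k) if 80<st[i][4]<1500])
print("hub",cast(f,261,121,.07),"scene hub",cast(F["scene"],374,272,.07))
print("elbow",cast(f,312,134,.055),"chute",cast(f,240,238,.02))
print("cam",[-np.array(F[n]["extrinsics"])[:3,:3].T@np.array(F[n]["extrinsics"])[:3,3] for n in F])
E
```

```text
scene [([394, 0, 20, 57, 268], [403.0, 23.0]), ([428, 0, 71, 27, 1453], [461.0, 11.0]), ([523, 0, 117, 18, 572], [588.0, 7.0]), ([612, 0, 19, 8, 102], [622.0, 3.0]), ([503, 4, 137, 26, 610], [572.0, 16.0]), ([108, 8, 31, 29, 437], [122.0, 19.0]), ([380, 93, 57, 15, 377], [410.0, 101.0]), ([62, 145, 36, 32, 427], [83.0, 162.0]), ([617, 161, 23, 32, 134], [628.0, 176.0]), ([20, 198, 43, 47, 893], [44.0, 221.0]), ([306, 262, 14, 12, 99], [312.0, 268.0]), ([373, 289, 42, 72, 617], [400.0, 336.0]), ([345, 306, 16, 16, 197], [353.0, 314.0]), ([595, 355, 10, 25, 81], [598.0, 369.0]), ([161, 357, 13, 16, 171], [167.0, 365.0]), ([136, 362, 16, 15, 177], [143.0, 369.0])]
top [([159, 0, 14, 20, 106], [166.0, 7.0]), ([79, 5, 16, 8, 100], [87.0, 8.0]), ([262, 67, 16, 14, 181], [270.0, 73.0]), ([607, 93, 15, 32, 198], [615.0, 104.0]), ([625, 93, 15, 36, 367], [633.0, 109.0]), ([226, 162, 115, 53, 365], [287.0, 199.0]), ([294, 169, 15, 25, 283], [301.0, 181.0])]
hub [0.60728237 0.01024618 0.07      ] scene hub [0.60513246 0.01083289 0.07      ]
elbow [ 0.59201308 -0.0729989   0.055     ] chute [0.42127327 0.04247147 0.02      ]
cam [array([0.97580498, 0.06353579, 0.79443168]), array([ 0.33207563, -0.08456844,  0.81031205])]
```

View pics/crop0.png

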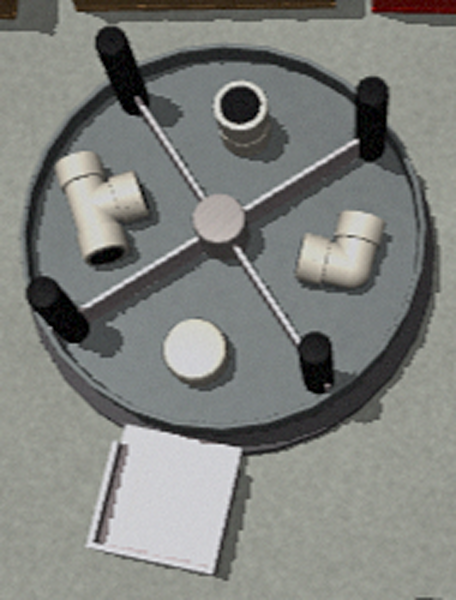

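```bash
python3 - <<'E'
from h import *
import pickle
F=pickle.load(open("f0.pkl","rb"));f=F["top"]
P=np.array([cast(f,112/2.4+170-.5,43/2.4+30-.5,.13),cast(f,373/2.4+170-.5,92/2.4+30-.5,.13),cast(f,45/2.4+170-.5,293/2.4+30-.5,.13),cast(f,316/2.4+170-.5,347/2.4+30-.5,.13)])
c=P.mean(0);print(P,c)
for p in P: d=p-c;print(np.hypot(*d[:2]),np.degrees(np.arctan2(d[1],d[0])))
S=np.array([cast(F["scene"],*q,.13) for q in [(348,190),(451,231),(297,278),(406,331)]]);print(S,S.mean(0))
E
```

```text
[[ 0.70319184  0.0771317   0.13      ]
 [ 0.67245318 -0.09138455  0.13      ]
 [ 0.53519519  0.10808953  0.13      ]
 [ 0.50454223 -0.05976497  0.13      ]] [0.60384561 0.00851793 0.13      ]
0.1207374127232135 34.631017482854205
0.12119201253436558 -55.52084680024559
0.12094372154707728 124.58462312616777
0.12051437706545144 -145.48684327883385
[[ 0.50628184 -0.05971102  0.13      ]
 [ 0.53679115  0.10973218  0.13      ]
 [ 0.67576476 -0.08756632  0.13      ]
 [ 0.70859948  0.07710268  0.13      ]] [0.60685931 0.00988938 0.13      ]
```

```bash
cat >> h.py <<'E'
from scipy.spatial.transform import Rotation as Ro
def rel(target):
    s=env.observe();R=Ro.from_rotvec(s["orientation"]).as_matrix()
    y=np.degrees(np.arctan2(R[1,1],R[0,1]))
    return np.round(R.T@(np.array(target)-s["tcp_pos"])*100,2), "jaw yaw",round(y,1),"z tilt",R[:,2].round(3)
C=np.array([.605,.009])
def post(a,z=.118): a=np.radians(a);return [*(C+.122*np.array([np.cos(a),np.sin(a)])),z]
E
python3 -c "
from h import *
print(post(-145.4),rel(post(-145.4,.2)))"
```

```text
[np.float64(0.5045773630387981), np.float64(-0.06027693689647833), 0.118] (array([ 47.4 , -44.14,   5.32]), 'jaw yaw', np.float64(-75.7), 'z tilt', array([-0.   ,  0.001, -1.   ]))
```

play_rows:
  commands:
    - {"dx": 2.4,"dy": -2.2,"dz": 0,"twist": -1,"claw": -1}
    - {"dx": 5.3,"dy": -4.9,"dz": 0,"twist": -3,"claw": -1}
    - {"dx": 8.2,"dy": -7.6,"dz": 0,"twist": -5,"claw": -1}
    - {"dx": 11,"dy": -10.3,"dz": 0,"twist": -7,"claw": -1}
    - {"dx": 13.9,"dy": -13,"dz": 0,"twist": -9,"claw": -1}
    - {"dx": 16.8,"dy": -15.7,"dz": 0,"twist": -11,"claw": -1}
    - {"dx": 19.7,"dy": -18.4,"dz": 0,"twist": -13,"claw": -1}
    - {"dx": 22.6,"dy": -21,"dz": 0,"twist": -15,"claw": -1}
    - {"dx": 25.4,"dy": -23.7,"dz": 0.5,"twist": -17,"claw": -1}
    - {"dx": 28.3,"dy": -26.4,"dz": 1,"twist": -19,"claw": -1}
    - {"dx": 31.2,"dy": -29.1,"dz": 1.5,"twist": -21,"claw": -1}
    - {"dx": 34.1,"dy": -31.8,"dz": 2,"twist": -23,"claw": -1}
    - {"dx": 37,"dy": -34.5,"dz": 2.5,"twist": -25,"claw": -1}
    - {"dx": 39.8,"dy": -37.1,"dz": 3,"twist": -25,"claw": -1}
    - {"dx": 42.7,"dy": -39.8,"dz": 3,"twist": -25,"claw": -1}
    - {"dx": 45.3,"dy": -42.2,"dz": 3,"twist": -25,"claw": -1}
    - {"dx": 46.8,"dy": -43.6,"dz": 3,"twist": -25,"claw": -1}
    - {"dx": 47.4,"dy": -44.1,"dz": 3,"twist": -25,"claw": -1}
    - {"dx": 47.4,"dy": -44.1,"dz": 3,"twist": -25,"claw": -1}
    - {"dx": 47.4,"dy": -44.1,"dz": 3,"twist": -25,"claw": -1}
  grip_force: 20

```text
t: 1.77
tcp_pos: [0.5041, -0.061, 0.2228]
orientation: [-2.957, -1.058, 0.002]
wrist_force: [-0.5, -0.2, -0.3]
opening: 0.0855
```

```bash
python3 - <<'E'
from h import *
s=env.observe();print(s["t"],s["tcp_pos"],s["q"],s["opening"]);print(rel(post(-145.4)))
f=eyes.grab_frame("wrist");save(f,"w1.png");print({k:v for k,v in f.items() if k!="img"})
T=np.array(f["tool_from_camera"]);R=Ro.from_rotvec(s["orientation"]).as_matrix()
# predicted pixels of post D top
for a in(-145.4,):
  for z in(.13,):
    p=R.T@(np.array(post(a,z))-s["tcp_pos"]);q=np.linalg.inv(T)@np.r_[p,1];r=np.hypot(q[0],q[1]);th=np.arctan2(r,-q[2])
    print(f["cx"]+f["fx"]*th*q[0]/r,f["cy"]-f["fy"]*th*q[1]/r)
E
```

```text
1.7667 [ 0.50410022 -0.06096014  0.22282695] [-1.23782561e-01  2.05861686e-01  1.91069740e+00  8.96149865e-04
  1.02654360e+00  7.59528410e-01] 0.08549893808993782
(array([ 9.000e-02, -1.000e-02,  1.048e+01]), 'jaw yaw', np.float64(-50.6), 'z tilt', array([-0.001,  0.001, -1.   ]))
{'fx': 309.70691628693146, 'fy': 309.70691628693146, 'cx': 319.69819976655424, 'cy': 198.20411078663292, 'tool_from_camera': array([[-2.83926165e-04,  9.63677944e-01,  2.67066919e-01,
         6.83111260e-02],
       [ 9.99998797e-01,  6.80793551e-04, -1.39343318e-03,
        -1.48888472e-03],
       [-1.52463826e-03,  2.67066202e-01, -9.63676979e-01,
        -1.20563907e-01],
       [ 0.00000000e+00,  0.00000000e+00,  0.00000000e+00,
         1.00000000e+00]])}
321.2314187153557 209.3090791693139
```

View pics/w1.png

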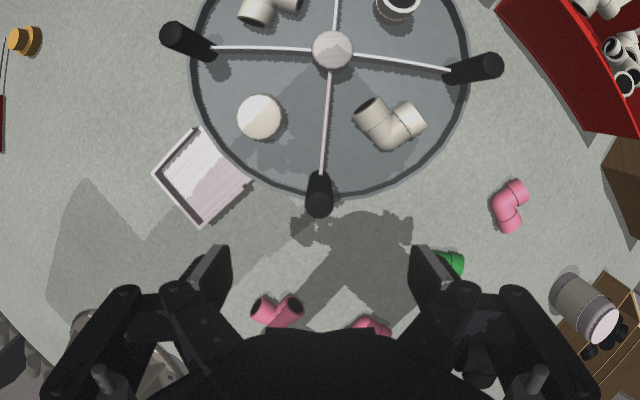

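The wrist view shows post D's top at about (319,207), against a prediction of (321,209). The elbow is at (390,122) in the bay beside it and the jaws straddle the post, so I'll descend and grip lightly.

play_rows:
  commands:
    - {"dx": 0,"dy": 0,"dz": 2,"twist": 0,"claw": -1}
    - {"dx": 0,"dy": 0,"dz": 4.5,"twist": 0,"claw": -1}
    - {"dx": 0,"dy": 0,"dz": 7,"twist": 0,"claw": -1}
    - {"dx": 0,"dy": 0,"dz": 9,"twist": 0,"claw": -1}
    - {"dx": 0,"dy": 0,"dz": 10.2,"twist": 0,"claw": -1}
    - {"dx": 0,"dy": 0,"dz": 10.2,"twist": 0,"claw": -1}
    - {"dx": 0,"dy": 0,"dz": 10.2,"twist": 0,"claw": 0.9}
    - {"dx": 0,"dy": 0,"dz": 10.2,"twist": 0,"claw": 0.9}
    - {"dx": 0,"dy": 0,"dz": 10.2,"twist": 0,"claw": 0.9}
    - {"dx": 0,"dy": 0,"dz": 10.2,"twist": 0,"claw": 0.9}
    - {"dx": 0,"dy": 0,"dz": 10.2,"twist": 0,"claw": 0.9}
    - {"dx": 0,"dy": 0,"dz": 10.2,"twist": 0,"claw": 0.9}
    - {"dx": 0,"dy": 0,"dz": 10.2,"twist": 0,"claw": 0.9}
    - {"dx": 0,"dy": 0,"dz": 10.2,"twist": 0,"claw": 0.9}
  grip_force: 20

```text
t: 2.98
tcp_pos: [0.5041, -0.0615, 0.1217]
orientation: [-2.958, -1.057, 0.0]
wrist_force: [-1.8, -1.2, 6.2]
opening: 0.0216
```

```bash
python3 - <<'E'
from h import *
s=env.observe();print(s["t"],s["tcp_pos"],s["q"],s["opening"],s["wrist_force"])
R=Ro.from_rotvec(s["orientation"]).as_matrix()
z=s["tcp_pos"][2]
a0=-145.4;p0=np.array(post(a0,z))
for k in range(0,19):
    a=a0-5*k;d=R.T@(np.array(post(a,z))-p0)*100;print(5*k,d.round(1))
E
```

```text
2.9833 [ 0.50410777 -0.06146681  0.12167608] [-1.24589030e-01  3.47458905e-01  1.99231139e+00  6.66096505e-04
  8.02259692e-01  7.59440149e-01] 0.021611642424132507 [-1.78774502 -1.17982864  6.21080945]
0 [0. 0. 0.]
5 [ 0.1 -1.1  0. ]
10 [ 0.4 -2.1  0. ]
15 [ 0.7 -3.1  0. ]
20 [ 1.1 -4.1  0. ]
25 [ 1.6 -5.   0. ]
30 [ 2.1 -5.9  0. ]
35 [ 2.8 -6.8  0. ]
40 [ 3.5 -7.6  0. ]
45 [ 4.3 -8.3  0. ]
50 [ 5.1 -9.   0. ]
55 [ 6.  -9.5  0. ]
60 [  6.9 -10.    0. ]
65 [  7.9 -10.4   0. ]
70 [  8.9 -10.8   0. ]
75 [ 10. -11.   0.]
80 [ 11.  -11.1   0. ]
85 [ 12.1 -11.2   0. ]
90 [ 13.2 -11.2   0. ]
```

play_rows:
  commands:
    - {"dx": 0,"dy": -0.3,"dz": 0,"twist": 1,"claw": 0.9}
    - {"dx": 0.1,"dy": -0.6,"dz": 0,"twist": 2.5,"claw": 0.9}
    - {"dx": 0.1,"dy": -1.1,"dz": 0,"twist": 4.5,"claw": 0.9}
    - {"dx": 0.2,"dy": -1.6,"dz": 0,"twist": 6.5,"claw": 0.9}
    - {"dx": 0.4,"dy": -2.1,"dz": 0,"twist": 9,"claw": 0.9}
    - {"dx": 0.5,"dy": -2.6,"dz": 0,"twist": 11,"claw": 0.9}
    - {"dx": 0.7,"dy": -3.1,"dz": 0,"twist": 13,"claw": 0.9}
    - {"dx": 0.9,"dy": -3.6,"dz": 0,"twist": 15.5,"claw": 0.9}
    - {"dx": 1.1,"dy": -4.1,"dz": 0,"twist": 18,"claw": 0.9}
    - {"dx": 1.3,"dy": -4.6,"dz": 0,"twist": 20,"claw": 0.9}
    - {"dx": 1.6,"dy": -5.0,"dz": 0,"twist": 22,"claw": 0.9}
    - {"dx": 1.8,"dy": -5.5,"dz": 0,"twist": 24,"claw": 0.9}
    - {"dx": 2.1,"dy": -5.9,"dz": 0,"twist": 27,"claw": 0.9}
    - {"dx": 2.4,"dy": -6.4,"dz": 0,"twist": 29,"claw": 0.9}
    - {"dx": 2.8,"dy": -6.8,"dz": 0,"twist": 31,"claw": 0.9}
    - {"dx": 3.1,"dy": -7.2,"dz": 0,"twist": 33,"claw": 0.9}
    - {"dx": 3.5,"dy": -7.6,"dz": 0,"twist": 36,"claw": 0.9}
    - {"dx": 3.8,"dy": -7.9,"dz": 0,"twist": 38,"claw": 0.9}
    - {"dx": 4.1,"dy": -8.1,"dz": 0,"twist": 40,"claw": 0.9}
    - {"dx": 4.3,"dy": -8.3,"dz": 0,"twist": 41,"claw": 0.9}
  grip_force: 20

```text
t: 4.65
tcp_pos: [0.4832, 0.0303, 0.1217]
orientation: [-3.141, 0.05, 0.005]
wrist_force: [-5.6, -1.7, 4.8]
opening: 0.0212
```

```bash
python3 - <<'E'
from h import *
s=env.observe();print(s["t"],s["tcp_pos"],s["q"],s["opening"],s["wrist_force"])
f=eyes.grab_frame("top");save(f,"t2.png",(150,20,390,290),2)
d=s["tcp_pos"][:2]-C;print(np.hypot(*d),np.degrees(np.arctan2(d[1],d[0])))
R=Ro.from_rotvec(s["orientation"]).as_matrix()
z=s["tcp_pos"][2]
for k in range(9,19):
    a=-145.4-5*k;d=R.T@(np.array(post(a,z))-s["tcp_pos"])*100;print(5*k,d.round(1))
E
```

```text
4.65 [0.48318208 0.03026207 0.1216857 ] [5.90744190e-02 3.17842618e-01 2.03956169e+00 8.01589528e-04
 7.87617141e-01 1.66112852e+00] 0.02116045233212225 [-5.55545006 -1.6861768   4.81497026]
0.12365953521221867 170.09934314644323
45 [ 0.2 -0.1 -0. ]
50 [ 0.4 -1.1 -0. ]
55 [ 0.7 -2.1 -0. ]
60 [ 1.1 -3.1 -0. ]
65 [ 1.5 -4.1 -0. ]
70 [ 2.1 -5.  -0. ]
75 [ 2.7 -5.9 -0. ]
80 [ 3.4 -6.7 -0. ]
85 [ 4.2 -7.4 -0. ]
90 [ 5.  -8.1 -0. ]
```

View pics/t2.png

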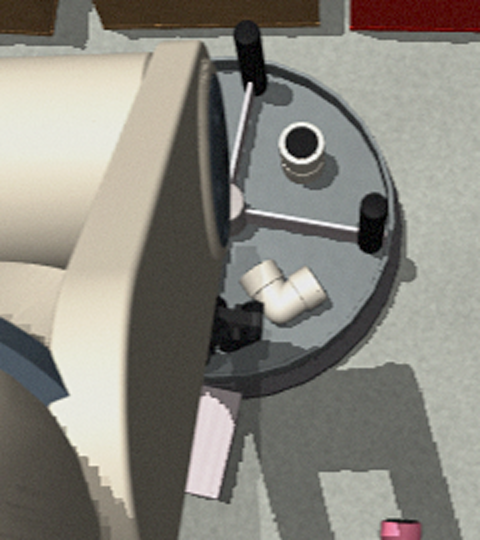

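The tray has turned about 45° with the post still held. The elbow at crop (285,290) rides in its bay, below and clear of the fingers. I'll continue the sweep.

play_rows:
  commands:
    - {"dx": 0.2,"dy": -0.4,"dz": 0,"twist": 1,"claw": 0.9}
    - {"dx": 0.2,"dy": -0.7,"dz": 0,"twist": 2.5,"claw": 0.9}
    - {"dx": 0.4,"dy": -1.1,"dz": 0,"twist": 4.5,"claw": 0.9}
    - {"dx": 0.5,"dy": -1.6,"dz": 0,"twist": 6.5,"claw": 0.9}
    - {"dx": 0.7,"dy": -2.1,"dz": 0,"twist": 9,"claw": 0.9}
    - {"dx": 0.9,"dy": -2.6,"dz": 0,"twist": 11,"claw": 0.9}
    - {"dx": 1.1,"dy": -3.1,"dz": 0,"twist": 13,"claw": 0.9}
    - {"dx": 1.3,"dy": -3.6,"dz": 0,"twist": 15.5,"claw": 0.9}
    - {"dx": 1.5,"dy": -4.1,"dz": 0,"twist": 18,"claw": 0.9}
    - {"dx": 1.8,"dy": -4.6,"dz": 0,"twist": 20,"claw": 0.9}
    - {"dx": 2.1,"dy": -5.0,"dz": 0,"twist": 22,"claw": 0.9}
    - {"dx": 2.4,"dy": -5.5,"dz": 0,"twist": 24,"claw": 0.9}
    - {"dx": 2.7,"dy": -5.9,"dz": 0,"twist": 27,"claw": 0.9}
    - {"dx": 3.0,"dy": -6.3,"dz": 0,"twist": 29,"claw": 0.9}
    - {"dx": 3.4,"dy": -6.7,"dz": 0,"twist": 31,"claw": 0.9}
    - {"dx": 3.8,"dy": -7.1,"dz": 0,"twist": 33,"claw": 0.9}
    - {"dx": 4.2,"dy": -7.4,"dz": 0,"twist": 36,"claw": 0.9}
    - {"dx": 4.6,"dy": -7.8,"dz": 0,"twist": 38,"claw": 0.9}
    - {"dx": 4.9,"dy": -8.0,"dz": 0,"twist": 39,"claw": 0.9}
    - {"dx": 5.0,"dy": -8.1,"dz": 0,"twist": 40,"claw": 0.9}
  grip_force: 20

```text
t: 6.37
tcp_pos: [0.535, 0.1115, 0.1217]
orientation: [-2.933, 1.125, 0.009]
wrist_force: [-4.6, 6.6, 5.2]
opening: 0.0207
```

```bash
python3 - <<'E'
from h import *
s=env.observe();print(s["t"],s["tcp_pos"],s["q"],s["opening"],s["wrist_force"])
f=eyes.grab_frame("scene");save(f,"s3.png")
d=s["tcp_pos"][:2]-C;print(np.hypot(*d),np.degrees(np.arctan2(d[1],d[0]))); print(rel(post(-145.4-90,s["tcp_pos"][2])))
E
```

```text
6.3667 [0.53500055 0.11151298 0.1217176 ] [0.20075781 0.39902232 1.90735457 0.00455604 0.83978692 2.50123995] 0.020673481912028734 [-4.56499967  6.58878346  5.23535092]
0.12413232347110402 124.32663100952361
(array([ 0.19,  0.12, -0.  ]), 'jaw yaw', np.float64(-132.1), 'z tilt', array([-0.005,  0.003, -1.   ]))
```

View pics/s3.png

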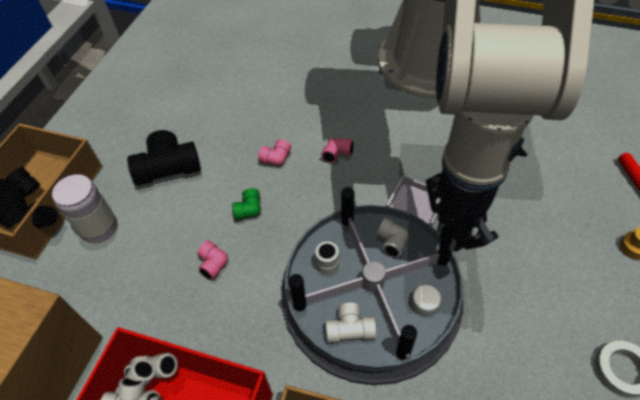

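The tray has turned a quarter: the elbow at (393,237) is in front of the chute. I'll open the claw, let the tray settle and rise.

play_rows:
  commands:
    - {"dx": 0.1,"dy": 0.1,"dz": 0,"twist": 0,"claw": 0.9}
    - {"dx": 0.1,"dy": 0.1,"dz": 0,"twist": 0,"claw": 0.9}
    - {"dx": 0.1,"dy": 0.1,"dz": 0,"twist": 0,"claw": 0.3}
    - {"dx": 0.1,"dy": 0.1,"dz": 0,"twist": 0,"claw": 0.1}
    - {"dx": 0.1,"dy": 0.1,"dz": 0,"twist": 0,"claw": -0.2}
    - {"dx": 0.1,"dy": 0.1,"dz": 0,"twist": 0,"claw": -0.6}
    - {"dx": 0.1,"dy": 0.1,"dz": 0,"twist": 0,"claw": -1}
    - {"dx": 0.1,"dy": 0.1,"dz": 0,"twist": 0,"claw": -1}
    - {"dx": 0.1,"dy": 0.1,"dz": 0,"twist": 0,"claw": -1}
    - {"dx": 0.1,"dy": 0.1,"dz": 0,"twist": 0,"claw": -1}
    - {"dx": 0.1,"dy": 0.1,"dz": 0,"twist": 0,"claw": -1}
    - {"dx": 0.1,"dy": 0.1,"dz": -1.5,"twist": 0,"claw": -1}
    - {"dx": 0.1,"dy": 0.1,"dz": -3.5,"twist": 0,"claw": -1}
    - {"dx": 0.1,"dy": 0.1,"dz": -6,"twist": 0,"claw": -1}
    - {"dx": 0.1,"dy": 0.1,"dz": -8.5,"twist": 0,"claw": -1}
    - {"dx": 0.1,"dy": 0.1,"dz": -11,"twist": 0,"claw": -1}
    - {"dx": 0.1,"dy": 0.1,"dz": -12.5,"twist": 0,"claw": -1}
    - {"dx": 0.1,"dy": 0.1,"dz": -13,"twist": 0,"claw": -1}
    - {"dx": 0.1,"dy": 0.1,"dz": -13,"twist": 0,"claw": -1}

```text
t: 8.0
tcp_pos: [0.5365, 0.11, 0.2529]
orientation: [-2.931, 1.126, 0.005]
wrist_force: [-0.9, 1.1, -0.1]
opening: 0.0852
```

```bash
python3 - <<'E'
from h import *
s=env.observe();print(s["t"],s["tcp_pos"],s["q"],s["opening"],s["wrist_force"])
f=eyes.grab_frame("scene");save(f,"s4.png",(240,150,500,390),2.4)
f=eyes.grab_frame("wrist");save(f,"w4.png")
R=Ro.from_rotvec(s["orientation"]).as_matrix();print(R[:,0].round(2),R[:,1].round(2))
E
```

```text
8.0 [0.53652445 0.10999871 0.25291648] [0.19748525 0.2344272  1.79897182 0.00380326 1.10982468 2.50047545] 0.08516126064652603 [-0.85621915  1.06327357 -0.06885761]
[ 0.74 -0.67 -0.  ] [-0.67 -0.74 -0.  ]
```

View pics/s4.png

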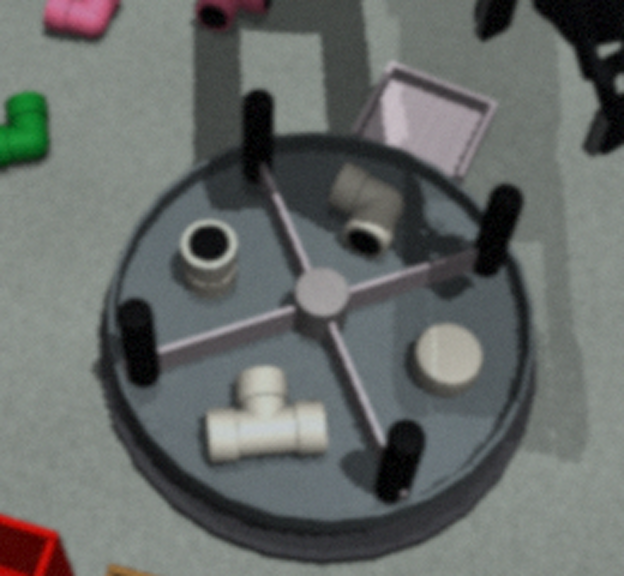

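View pics/w4.png

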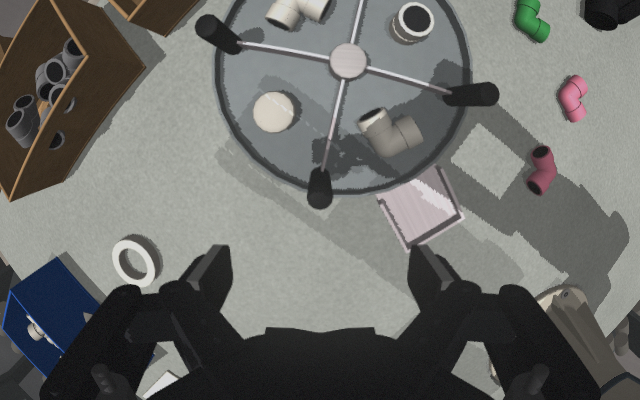

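```bash
python3 - <<'E'
from h import *
import pickle
f=pickle.load(open("f0.pkl","rb"))["scene"]
g=lambda u,v,z:cast(f,u/2.4+240-.5,v/2.4+150-.5,z)
P=np.array([g(258,97,.13),g(507,195,.13),g(135,308,.13),g(405,430,.13)]);c=P.mean(0)
for p in P:
    d=p-c;print(np.round(p,3),np.hypot(*d[:2]).round(3),np.degrees(np.arctan2(d[1],d[0])).round(1))
e=g(365,208,.057);d=(e-c)[:2];a=np.radians(-10.4)
print(c,e,"elbow in stand",d@[np.cos(a),np.sin(a)],d@[-np.sin(a),np.cos(a)])
f=eyes.grab_frame("scene");save(f,"s5.png",(240,150,500,390),2.4)
print(np.abs(cv2.imread("pics/s5.png").astype(int)-cv2.imread("pics/s4.png")).mean(), env.observe()["t"],env.observe()["dq"].round(3))
E
```

```text
[ 0.507 -0.061  0.13 ] 0.122 -144.5
[0.536 0.109 0.13 ] 0.122 124.8
[ 0.676 -0.089  0.13 ] 0.121 -54.7
[0.705 0.079 0.13 ] 0.121 35.3
[0.60590862 0.00949108 0.13      ] [0.52605359 0.02192154 0.057     ] elbow in stand -0.08078706633393992 -0.002189120700712704
2.170837228454416 8.15 [0.    0.007 0.001 0.002 0.003 0.   ]
```

```bash
python3 -c "
from h import *
print(env.close_job())"
```

```text
the job is handed in; nothing more can be done
None
```

I gripped the near-right post at 20 N and swept it a quarter turn clockwise, to the stop at about −1.571 rad. Then I opened the gripper, rose clear and handed the job in at about 8.2 s; no verdict is reported.

**Tray angle:** with the gripper raised, the four posts measured within about 1° of the click position.

**Elbow position:** it measured about (−0.081, −0.002) m in the stand frame, which is in the bay in front of the chute.

**At rest:** two pictures 0.1 s apart showed no change beyond image noise. I did not measure the speeds directly.

**Robot:** the fingertips stayed about 25 mm above the top of the elbow. The wrist force readings I took were all under about 10 N.

No check failed. The top and scene cameras placed the posts 2–6 mm apart, which was small enough to ignore.

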